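Square a plate into the measuring fixture and clamp it

ROBOT

A 6-joint arm with a two-finger parallel gripper is mounted at the origin on the work surface. World frame = base frame: x ahead of the robot, y to its left, z up, the work surface at z = 0. Lengths are in mm, angles in rad, forces in N, time in s.
With the tool pointing down it reaches from about 350 to 875 mm from the base axis. Payload 4.2 kg.
Tool frame: the origin (TCP) lies at the very end of the fingers, on their centre line; the grasp point (between the pads) lies 19 mm behind it; z points along the fingers, y is the line along which they close (so a half turn about z gives the same grasp; the last joint's range is limited). The gripper opens to 85 mm and grips with 20 to 120 N. Pads are 22 mm wide; open, the fingers measure 114 mm over their backs; the gripper's body (76 mm by 85 mm) begins 54 mm behind the grasp point. The pads swing forward as they close: fully open they stand 13 mm farther back than shut.
Start: joints at [1.6, 0.385, 0.008, 0, -1.194, -0.259], TCP at [142.333, 608.556, 231.312] pointing down, gripper open.
Joint ranges: [-3.14, 3.14], [-1.21, 2.06], [-1.07, 1.41], [-3.16, 2.05], [-2.99, -0.16], [-3.1, 3.1]. Speed limits (rad/s): [2.79, 2.79, 3.14, 3.14, 3.14, 3.14].

INTERFACE

Orientations are given as a unit quaternion [x, y, z, w].
In Python, from bench import read_state, get_image, camera_model, job_done gives the robot as it stands.
- The arm moves only by the shell command python3 -m handwheel 'ROWS'. ROWS is JSON, a list of rows, each a list of 7 numbers: the shift along the tool's x, y, z in m, then the turn, a rotation vector about the tool's x, y, z in rad, then the gripper's target within -1 to 1 (fully open at 1, half-way at 0, shut at -1). In form: [[dx, dy, dz, wx, wy, wz, jaw], ...]. A call has 1 to 10 rows; each row is the pose to reach, as a shift and turn from the pose commanded when the call began, along the tool's axes at that moment; what a row does not reach only later rows make up. A row lasts 1/8 s, in which the tool goes at most 62.5 mm and 10.7 degrees, less where a joint would pass 70% of its speed; a pose out of reach is approached as far as the arm can. A call with a gripper value outside its range is refused whole. The fingers move at their own pace and stop on an object; the grip force is fixed at half the most. Time passes only in rows, so rows that repeat a pose let the fingers close. It gives the time, the measured TCP pose, the force, the opening and the grip force at its end, in the units of the state.
- read_state(): the state, without advancing time (a new reading comes with each control period).
- get_image(name): name is "side" or "top"; returns (picture, depth): 480x640x3 uint8, blue, green, red; 480x640 float32, mm along the optical axis (not along the pixel's ray), 0 where there is no reading.
- camera_model(name): a dict with "K" (3x3 intrinsics, pixels), "dist" ([k1, k2, p1, p2, k3] as OpenCV has them; the pictures are not rectified), "rvec" (rotation vector, rad) and "tvec" (3), from world to camera coordinates, as OpenCV has them. Camera axes: x right, y down, z forward; pixel columns grow to the right and rows downward; lengths in mm; the calibration is good to about 2 mm. A picture is of the moment at which its call begins. camera_model takes no time and is no camera call.
- job_done(): hands the job in; it is judged then, once.
The state is a dict: "clock": time; "joints": joint angles; "joint_vel": joint speeds; "joint_efforts": joint torques, N m; "position": TCP position; "ee_rot": TCP orientation; "contact_force": force on the tool from outside, world axes, zero at the start; "wrist_torque": the same for the moment, N m; "gripper_width": finger opening in mm; "grasp_force": force on a finger pad.
Only numpy, scipy, OpenCV 4.12 (cv2) and the standard library are available. Lean on these libraries where they do the work, as an engineer would, in place of code of your own. Each camera call takes 0.05 s, during which the arm holds its last target. There are 200 camera calls.

TASK

Load the flat mounting plate for measuring: slide it over the glass, without lifting it, into the corner of the L-shaped fence, its long side along the long rail, and press it home firmly but without ramming, so that it lies flush against both rails. Then push the sliding clamp up to its free front edge until the clamp's spring plunger is pressed in about half way, and let go. Leave the ring gauge, the stepped block and the vee block on the glass where they are.

Things in the scene. Friction and masses are not known exactly. Their poses are not given: they have to be found in the camera images.
- plate: The part: flat rectangular aluminium plate, 96 mm along its x, 120 mm along its y, 10 mm thick, a 30 mm hole in the middle and a 9 mm hole near each corner; about 0.27 kg. It starts flat on the right half of the glass, askew by up to 30 degrees. Too wide to grasp. Origin: centre of its underside. Home, its axes are parallel to the fence's and its origin is at x -48, y -60 mm in the fence's frame.
- fence: L-shaped steel fence: two rails 18 mm wide, standing 14 mm above the glass. Origin: the inside corner, at glass level. The long rail's inner face is the plane x = 0, running 400 mm along -y; the short rail's inner face is the plane y = 0, running 150 mm along -x. The plate belongs at x < 0, y < 0. Unturned, +x points away from the robot, +y to its left.
- short_rail: The fence's short rail alone (part of the fence), 18 mm wide, 14 mm high, from 4 to 150 mm along -x from the corner. Same origin and axes as the fence. Pressing home: stop the push at 6 to 10 N; over 25 N on the fence is ramming. Sliding the plate over the glass takes 1 to 3 N.
- fixture: Fixed measuring fixture: grey frame 400 mm (x) by 560 mm (y), 30 mm high, with a glass plate flush with its top; turned by up to 10 degrees. Origin: centre of its underside; axes parallel to the fence's; the fence's corner is at (130, 200, 30) mm.
- clamp (a joint): Position of the sliding clamp in m: 0 pulled back, up to 0.105 slid along the fence's +x to the long rail. Starts at 0 to 0.03. Moves stiffly (about 6 N), stays where left. Slot flush with the glass, centred at y -60 mm in the fence's frame. Block 46 mm long (x), 34 wide, 18 mm high above the glass, with an upright aluminium thumb tab 12 mm thick (x), 28 mm wide, its top 49 mm above the glass.
- clamp_tab (a point): Middle of the top of the thumb tab, 49 mm above the glass. The tab's back face (the one to push on) is 6 mm behind this point (-x), its front face 6 mm ahead; the black block's back end is 17 mm behind this point and its front end 29 mm ahead.
- plunger (a joint): How far the clamp's spring plunger is pressed into the clamp, in m: 0 free, 0.016 fully in (0.25 N per mm). Half way is 0.008.
- plunger_tip (a point): Middle of the rubber-tipped nose of the plunger (a 13 mm pin along x), 8 mm above the glass. With the plunger free it is 59 mm ahead (+x) of the point clamp_tab, 30 mm ahead of the black block's front end.
- ring_gauge: Bystander on the glass: steel ring 52 mm across, 24 mm high, at the near edge between clamp and plate. Origin: centre of its underside.
- gauge_block: Bystander on the glass, left of the short rail: stepped steel block 70 by 30 mm, 27 mm high. Origin: centre of its underside.
- vee_block: Bystander on the glass at its right edge: dark steel vee block 60 by 40 mm, 34 mm high. Origin: centre of its underside.

How it is judged:
By the outcome, as a careful person would: the job done as asked, in the order asked, and still so for the second after the job is handed in, with the robot touching nothing.
It also fails if it takes over 61 s, if anything falls off the work surface, if the arm or the gripper's body presses on something with over 40 N, if the wrist force passes 120 N, or if a joint passes its speed limit or range.

## Working session

There is one attempt and no reset: what is moved stays moved. The work goes in short steps, Python scripts to look and compute and a shell command to move; the robot and the scene stay as the last step left them, time stands still between calls to the robot, and variables do not carry over. Pictures are saved under pics/ and viewed, at most 10 in all, crops included, and the job is handed in when it is done.

```bash
ls; mkdir -p pics; python3 - <<'E'
from bench import *
import cv2,numpy as np
s=read_state();print({k:np.round(v,3).tolist() for k,v in s.items()})
for n in("top","side"):
    im,d=get_image(n);cv2.imwrite(f"pics/{n}0.png",im);np.save(f"pics/{n}0.npy",d);print(n,camera_model(n))
E
```

```text
pics
{'clock': 0.0, 'joints': [1.6, 0.386, 0.007, -0.0, -1.194, -0.259], 'joint_vel': [-0.0, -0.0, -0.002, 0.001, -0.0, 0.001], 'joint_efforts': [-0.0, -39.228, 18.841, 4.186, -0.005, -0.0], 'position': [142.224, 608.015, 230.22], 'ee_rot': [0.993, -0.115, -0.0, 0.001], 'contact_force': [0.124, -0.247, -0.94], 'wrist_torque': [0.016, 0.001, 0.021], 'grasp_force': 0.0, 'gripper_width': 85.229}
top {'K': array([[525.29418927,   0.        , 323.42542616],
       [  0.        , 525.29418927, 237.73706856],
       [  0.        ,   0.        ,   1.        ]]), 'dist': array([-0.04228403,  0.        ,  0.        ,  0.        ,  0.        ]), 'rvec': array([ 2.10642035, -2.12941294,  0.20629701]), 'tvec': array([ 27.97394268, 570.25644476, 826.98817629])}
side {'K': array([[461.10413561,   0.        , 317.0419402 ],
       [  0.        , 461.10413561, 231.352664  ],
       [  0.        ,   0.        ,   1.        ]]), 'dist': array([-0.11104475,  0.        ,  0.        ,  0.        ,  0.        ]), 'rvec': array([ 0.8840352 , -2.33517528,  1.30235277]), 'tvec': array([444.07961297, 282.64540772, 596.40669143])}
```

View pics/top0.png

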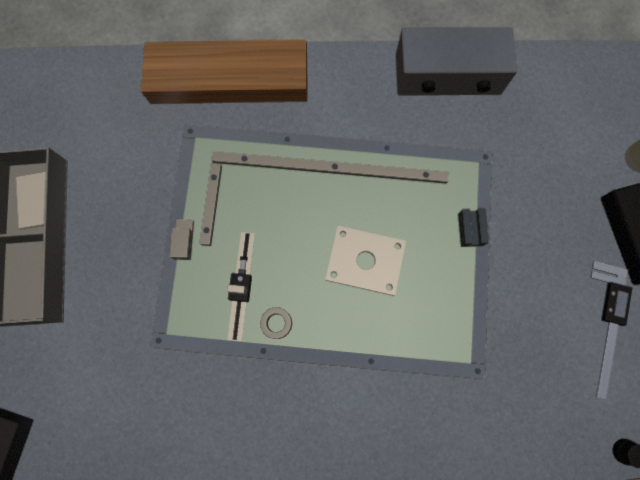

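View pics/side0.png

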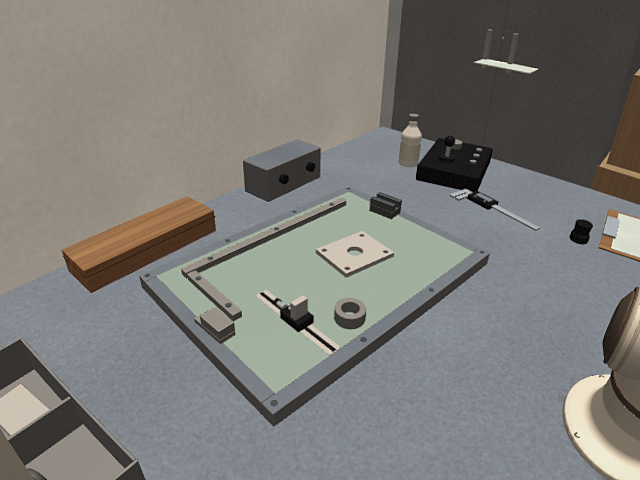

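The top view shows the fence corner near (216,165), with the long rail running right to (447,177) and the short rail down to (206,244). The plate is centred at (366,260), tilted slightly. The clamp block is at (239,288), its tab at (236,289), and the ring is at (276,323). The side view agrees.

```bash
cat > h.py <<'E'
import cv2,numpy as np
from bench import *
def ray(n,uv,z):
    c=camera_model(n);R=cv2.Rodrigues(c["rvec"])[0];o=-R.T@c["tvec"]
    p=cv2.undistortPoints(np.float64(uv).reshape(-1,1,2),c["K"],c["dist"]).reshape(-1,2)
    d=np.c_[p,np.ones(len(p))]@R
    return (o+d*((z-o[2])/d[:,2])[:,None])[:,:2]
def proj(n,P):
    c=camera_model(n);return cv2.projectPoints(np.float64(P).reshape(-1,1,3),c["rvec"],c["tvec"],c["K"],c["dist"])[0].reshape(-1,2)
E
python3 - <<'E'
from h import *
im=cv2.imread("pics/top0.png");hsv=cv2.cvtColor(im,cv2.COLOR_BGR2HSV)
for p in[(300,200),(350,240),(330,167),(290,163),(209,220),(236,289),(247,245),(247,262),(265,312),(180,240),(240,140)]:print(p,hsv[p[1],p[0]],im[p[1],p[0]])
c=camera_model("top");R=cv2.Rodrigues(c["rvec"])[0];print("cam",-R.T@c["tvec"])
# green glass -> non-green blobs inside
g=((hsv[...,0]>35)&(hsv[...,0]<75)&(hsv[...,1]>25)).astype(np.uint8)
roi=np.zeros_like(g);cs,_=cv2.findContours(g,cv2.RETR_EXTERNAL,cv2.CHAIN_APPROX_NONE)
hull=cv2.convexHull(max(cs,key=cv2.contourArea));cv2.fillConvexPoly(roi,hull,1)
m=(roi&(1-g)).astype(np.uint8)
n,l,st,ce=cv2.connectedComponentsWithStats(m)
for i in range(1,n):
    if st[i,4]>60:print(i,st[i],ce[i].round(1))
cv2.imwrite("pics/big.png",cv2.resize(im[130:370,150:450],None,fx=2.5,fy=2.5,interpolation=cv2.INTER_CUBIC))
E
```

```text
(300, 200) [ 48  29 151] [134 151 141]
(350, 240) [ 17  38 187] [159 175 187]
(330, 167) [ 19  34 128] [111 122 128]
(290, 163) [ 19  34 126] [109 120 126]
(209, 220) [ 18  33 130] [113 123 130]
(236, 289) [ 16  36 182] [156 170 182]
(247, 245) [19 34 60] [52 57 60]
(247, 262) [ 18  39 176] [149 165 176]
(265, 312) [ 18  33 131] [114 124 131]
(180, 240) [ 18  36 127] [109 120 127]
(240, 140) [101  20 103] [103 100  95]
cam [398.86919515  21.43219429 922.13254156]
18 [ 199  151  250   95 3679] [298.7 176.4]
54 [459 193  19  53 610] [468.7 225.8]
72 [177 218  17  44 484] [185.7 239.6]
76 [ 325  225   81   71 3765] [365.6 260.3]
78 [ 227  232   28  110 1759] [240.1 287. ]
158 [260 307  33  33 566] [275.4 322.8]
```

View pics/big.png

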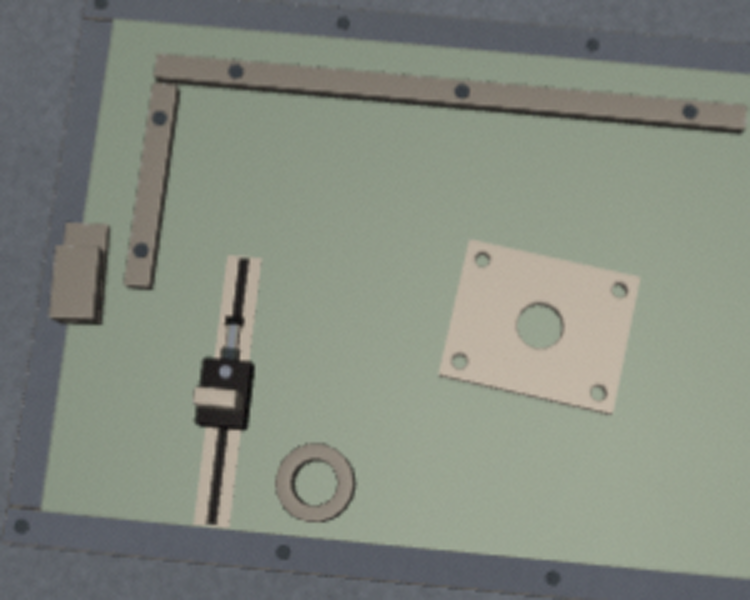

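The enlarged crop (2.5×, offset 150,130) shows clean rail tops with dark inner faces. It also shows the plate rectangle, and the clamp block with its tab at crop (215,398) and plunger nose ending near crop (234,320).

```bash
cat > meas.py <<'E'
from h import *
def line(p):
    v=cv2.fitLine(np.float32(p),cv2.DIST_HUBER,0,.01,.01).ravel();return v[2:],v[:2]
def fence(im):
    hsv=cv2.cvtColor(im,cv2.COLOR_BGR2HSV)
    b=((hsv[...,0]<32)&(hsv[...,2]>95)).astype(np.uint8)
    ys,xs=np.nonzero(b);P=np.c_[xs,ys]
    W=ray("top",P,44.)
    return P,W
def plate_rect(im,z=40.,win=None):
    hsv=cv2.cvtColor(im,cv2.COLOR_BGR2HSV)
    b=((hsv[...,0]<28)&(hsv[...,2]>150)).astype(np.uint8)
    if win is not None: m=np.zeros_like(b);m[win[1]:win[3],win[0]:win[2]]=1;b&=m
    cs,_=cv2.findContours(b,cv2.RETR_EXTERNAL,cv2.CHAIN_APPROX_NONE)
    c=[c for c in cs if 2500<cv2.contourArea(c)<6000]
    W=ray("top",c[0].reshape(-1,2),z)
    (x,y),(w,h),a=cv2.minAreaRect(np.float32(W));return (x,y),(w,h),a
E
python3 - <<'E'
from meas import *
im=cv2.imread("pics/top0.png")
P,W=fence(im)
sel=(P[:,1]>148)&(P[:,1]<186)&(P[:,0]>230)&(P[:,0]<440)
c,v=line(W[sel]);v=v if v[1]>0 else -v
sel2=(P[:,0]>196)&(P[:,0]<224)&(P[:,1]>180)&(P[:,1]<236)
c2,v2=line(W[sel2]);v2=v2 if v2[0]>0 else -v2
al=np.arctan2(-v[0],v[1]);be=np.arctan2(v2[1],v2[0]);print("yaw long,short deg",np.degrees([al,be]))
# rail extent check
for s,vv,cc in((sel,v,c),(sel2,v2,c2)):
    n=np.array([-vv[1],vv[0]]);d=(W[s]-cc)@n;print("halfwidth",np.percentile(d,[2,50,98]))
th=al;ex=np.array([np.cos(th),np.sin(th)]);ey=np.array([-ex[1],ex[0]])
A=np.array([ex,ey]);o=np.linalg.solve(A,[c@ex-9,c2@ey-9]);print("corner",o,"yaw",th)
# check with frame screws / glass hull ends of rails
L=W[(P[:,1]>148)&(P[:,1]<190)&(P[:,0]>195)&(P[:,0]<455)]-o;print("long rail y ext",np.percentile(L@ey,[.3,99.7]))
r=plate_rect(im);print("plate",r,"in fence",A@(np.array(r[0])-o))
bx=cv2.boxPoints(r);print(((bx-o)@A.T).round(1))
print("tab",A@(ray("top",[[150+215/2.5,130+398/2.5]],79)[0]-o),"tip",A@(ray("top",[[150+234/2.5,130+320/2.5]],38)[0]-o))
print("ring",A@(ray("top",[[275.8,322.8]],54)[0]-o))
# side check of corner and plate holes
print("side corner px",proj("side",[[*o,44],[*(o-400*ey),44],[*(o-150*ex),44]]),"top",proj("top",[[*o,44],[*(o-400*ey),44],[*(o-150*ex),44]]))
E
```

```text
yaw long,short deg [-5.9901276 -6.3274555]
halfwidth [-8.15357235e+00 -3.15841798e-03  8.04899721e+00]
halfwidth [-8.17578745e+00  8.70621108e-05  8.18785378e+00]
corner [712.4325  200.90489] yaw -0.104547456
long rail y ext [-397.49407654   17.08729937]
plate ((535.0958862304688, -49.35015106201172), (119.861572265625, 95.79692840576172), 76.63785552978516) in fence [-150.25244353 -267.39496533]
[[-205.4 -320.7]
 [-110.4 -333. ]
 [ -95.1 -214.1]
 [-190.1 -201.8]]
tab [-224.09577475  -61.36112603] tip [-166.6632793   -60.34925784]
ring [-270.47705179 -128.6790835 ]
side corner px [[193.66000203 268.76002691]
 [345.95755147 200.04539834]
 [241.33651952 310.3804425 ]] top [[220.84356183 161.10399613]
 [448.13205754 181.41510134]
 [209.20417784 244.53761051]]
```

```bash
cat > go.py <<'E'
# usage: go.py x y z heading_deg  (fence frame mm, z world; heading of tool x rel. to fence x)
import sys
from h import *
from scipy.spatial.transform import Rotation as Ro
O=np.array([712.43,200.9]);TH=-0.1055
A=np.array([[np.cos(TH),np.sin(TH)],[-np.sin(TH),np.cos(TH)]])
s=read_state();R=Ro.from_quat(s["ee_rot"]);p=np.array(s["position"])
f=A@(p[:2]-O);h=R.as_matrix()[:,0];print("now fence",f.round(1),"z",p[2].round(1),"head",round(np.degrees(np.arctan2(h[1],h[0])-TH),2),"F fence",(A@np.array(s["contact_force"])[:2]).round(2),round(s["contact_force"][2],2),"w",round(s["gripper_width"],1),"t",round(s["clock"],2))
if len(sys.argv)>4:
    x,y,z,hd=map(float,sys.argv[1:5]);P=np.r_[O+A.T@[x,y],z]
    a=TH+np.radians(hd);c,sn=np.cos(a),np.sin(a)
    T=Ro.from_matrix(np.array([[c,sn,0],[sn,-c,0],[0,0,-1]]))
    print("shift mm",R.inv().apply(P-p).round(1),"turn",(R.inv()*T).as_rotvec().round(4))
E
python3 - <<'E'
import numpy as np
a=np.radians(-7.3);c=np.array([-150.25,-267.4]);print(c-80*np.array([np.cos(a),np.sin(a)]))
E
python3 go.py -229.6 -257.2 75 -7.3
```

```text
[-229.60155541 -257.23483131]
now fence [-609.9  344.8] z 230.3 head -7.13 F fence [ 0.07 -0.43] -0.79 w 85.6 t 0.1
shift mm [452.1 549.9 156.5] turn [ 0.002  -0.0001  0.003 ]
```

```bash
python3 -m handwheel '[[0.452,0.55,0,0,0,0,0.2],[0.452,0.55,0,0,0,0,0.2],[0.452,0.55,0,0,0,0,0.2],[0.452,0.55,0,0,0,0,0.2],[0.452,0.55,0,0,0,0,0.2],[0.452,0.55,0,0,0,0,0.2],[0.452,0.55,0,0,0,0,0.2],[0.452,0.55,0,0,0,0,0.2],[0.452,0.55,0,0,0,0,0.2],[0.452,0.55,0,0,0,0,0.2]]'; python3 go.py -229.6 -257.2 55 -7.3
```

```text
clock: 1.35
position: [419.1, 46.0, 231.5]
ee_rot: [0.993, -0.114, 0.0, -0.0]
contact_force: [1.8, 0.6, -0.4]
gripper_width: 51.0
grasp_force: 0.0
now fence [-275.4 -184.9] z 231.5 head -7.1 F fence [1.72 0.74] -0.41 w 51.0 t 1.35
shift mm [ 54.3  66.2 176.4] turn [-0.0005 -0.0005  0.0036]
```

```bash
python3 -m handwheel '[[0.054,0.066,0,0,0,0,0.2],[0.054,0.066,0.06,0,0,0,0.2],[0.054,0.066,0.12,0,0,0,0.2],[0.054,0.066,0.17,0,0,0,0.2],[0.054,0.066,0.18,0,0,0,0.2],[0.054,0.066,0.18,0,0,0,0.2]]'; python3 go.py -229.6 -257.2 33 -7.3;  python3 - <<'E'
from h import *
im,_=get_image("side");cv2.imwrite("pics/s1.png",cv2.resize(im[160:340,230:470],None,fx=3,fy=3))
E
```

```text
clock: 2.1
position: [456.9, -28.4, 51.8]
ee_rot: [0.993, -0.114, 0.0, 0.0]
contact_force: [0.8, 0.6, 0.4]
gripper_width: 51.4
grasp_force: 0.0
now fence [-230.  -254.9] z 51.8 head -7.08 F fence [0.7  0.67] 0.37 w 51.4 t 2.1
shift mm [ 0.6  2.2 18.8] turn [ 0.0003 -0.0003  0.0038]
```

View pics/s1.png

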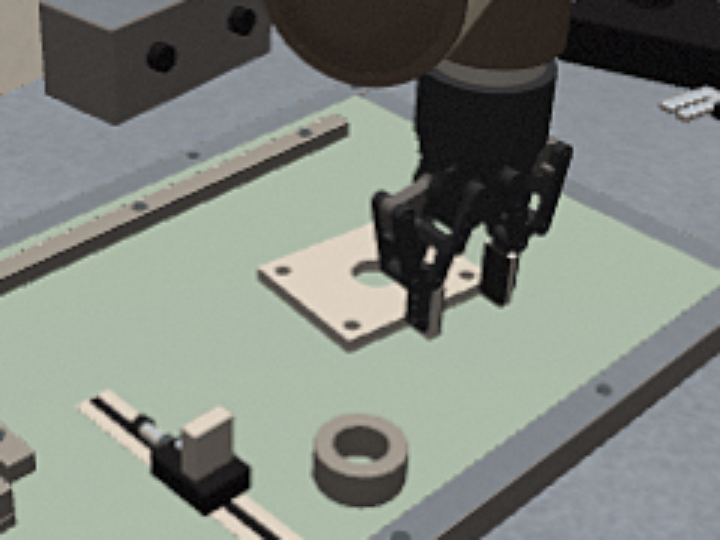

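The crop shows both fingers just in front of the plate's near edge, with their tips at about (430,335) and (500,300), still above the glass. I'll touch down gently.

```bash
python3 -m handwheel '[[0,0.002,0.012,0,0,0,0.2],[0,0.002,0.016,0,0,0,0.2],[0,0.002,0.018,0,0,0,0.2],[0,0.002,0.018,0,0,0,0.2]]' | sed -n 2,4p; python3 -m handwheel '[[0,0,0.002,0,0,0,0.2],[0,0,0.003,0,0,0,0.2]]'|sed -n 2,4p;python3 -m handwheel '[[0,0,0.001,0,0,0,0.2],[0,0,0.002,0,0,0,0.2]]'|sed -n 2,4p
```

```text
position: [455.9, -30.5, 33.4]
ee_rot: [0.993, -0.115, 0.0, -0.0]
contact_force: [0.7, -0.7, -0.6]
position: [455.8, -30.5, 30.3]
ee_rot: [0.993, -0.115, 0.0, -0.0]
contact_force: [0.8, 0.6, 0.4]
position: [455.9, -30.5, 28.3]
ee_rot: [0.993, -0.115, 0.0, 0.0]
contact_force: [-0.4, -0.0, -0.3]
```

```bash
python3 -m handwheel '[[0,0,0.001,0,0,0,0.2],[0,0,0.002,0,0,0,0.2]]' | sed -n 2,4p; python3 -m handwheel '[[0,0,0.001,0,0,0,0.2],[0,0,0.0015,0,0,0,0.2]]'|sed -n 2,4p
```

```text
position: [455.9, -30.5, 26.8]
ee_rot: [0.993, -0.114, -0.0, 0.0]
contact_force: [-3.4, 1.6, 12.1]
position: [455.9, -30.5, 26.7]
ee_rot: [0.993, -0.114, 0.0, 0.0]
contact_force: [-5.8, 2.3, 22.7]
```

```bash
python3 -m handwheel '[[0,0,-0.006,0,0,0,0.2],[0,0,-0.006,0,0,0,0.2]]' | sed -n 2,4p; python3 go.py -118 -262 31 0
```

```text
position: [456.2, -30.4, 31.2]
ee_rot: [0.993, -0.115, 0.001, -0.0]
contact_force: [-1.0, -0.3, -0.0]
now fence [-230.5 -257. ] z 31.2 head -7.12 F fence [-0.97 -0.41] -0.02 w 51.3 t 3.9
shift mm [112.2  -9.    0.3] turn [-0.0005 -0.0011 -0.1242]
```

```bash
python3 -m handwheel '[[0.012,0,0,0,0,0,0.2],[0.020,-0.001,0,0,0,-0.01,0.2],[0.030,-0.002,0,0,0,-0.025,0.2],[0.040,-0.003,0,0,0,-0.04,0.2],[0.050,-0.004,0,0,0,-0.055,0.2],[0.060,-0.005,0,0,0,-0.07,0.2],[0.070,-0.006,0,0,0,-0.085,0.2],[0.080,-0.007,0,0,0,-0.1,0.2],[0.090,-0.008,0,0,0,-0.115,0.2],[0.096,-0.009,0,0,0,-0.124,0.2]]' | sed -n 2,4p; python3 go.py -118 -262 31 0;  python3 - <<'E'
from h import *
im,_=get_image("top");cv2.imwrite("pics/t2.png",cv2.resize(im[130:370,150:490],None,fx=2,fy=2))
E
```

```text
position: [552.0, -43.7, 30.8]
ee_rot: [0.999, -0.053, 0.0, 0.0]
contact_force: [-1.5, 0.2, 1.4]
now fence [-133.8 -260.2] z 30.8 head 0.01 F fence [-1.54  0.02] 1.39 w 51.3 t 5.15
shift mm [15.8  1.8 -0.2] turn [ 0.     -0.      0.0002]
```

View pics/t2.png

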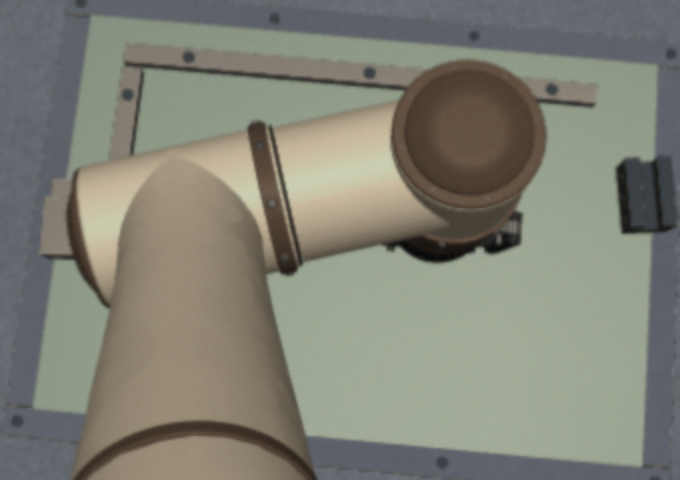

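The arm hides the plate in the top view (gripper at crop (450,190)), so I'll continue on the force reading.

```bash
python3 -m handwheel '[[0.006,0,0,0,0,0,0.2],[0.012,0,0,0,0,0,0.2],[0.017,0,0,0,0,0,0.2],[0.019,0,0,0,0,0,0.2]]' | sed -n 2,4p; python3 go.py; python3 -m handwheel '[[-0.03,0,0,0,0,0,0.2],[-0.03,0,-0.05,0,0,0,0.2],[-0.03,0.06,-0.08,0,0,0,0.2]]' | sed -n 2,4p;python3 - <<'E'
from h import *
im,_=get_image("side");cv2.imwrite("pics/s3.png",cv2.resize(im[160:360,150:470],None,fx=2,fy=2))
E
python3 go.py -52 -420 75 90
```

```text
position: [570.5, -45.6, 30.8]
ee_rot: [0.999, -0.053, -0.0, 0.0]
contact_force: [-1.9, 0.5, 0.8]
now fence [-115.2 -260.1] z 30.8 head -0.02 F fence [-1.93  0.28] 0.81 w 51.3 t 5.7
position: [537.1, -96.4, 111.6]
ee_rot: [0.999, -0.049, 0.003, -0.0]
contact_force: [1.4, -0.2, 0.2]
now fence [-142.5 -320.2] z 114.7 head 0.01 F fence [ 0.13 -3.49] 2.21 w 51.3 t 6.12
shift mm [90.1 99.8 40.7] turn [ 0.008  -0.0072 -1.5706]
```

View pics/s3.png

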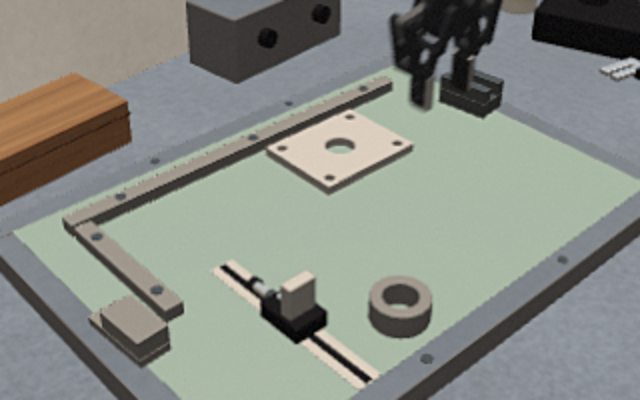

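The plate now lies close to the long rail, with its centre at crop (340,146), squared up and short of the vee block at crop (472,92). Next I'll measure it and the vee block.

```bash
cat > pl.py <<'E'
from h import *
TH=-0.1055;O=np.array([712.43,200.9]);A=np.array([[np.cos(TH),np.sin(TH)],[-np.sin(TH),np.cos(TH)]])
def plate(n="side"):
    im,_=get_image(n);hsv=cv2.cvtColor(im,cv2.COLOR_BGR2HSV)
    b=((hsv[...,0]<28)&(hsv[...,2]>150)).astype(np.uint8)
    cs,_=cv2.findContours(b,cv2.RETR_EXTERNAL,cv2.CHAIN_APPROX_NONE)
    for c in cs:
        if cv2.contourArea(c)<800:continue
        W=(ray(n,c.reshape(-1,2),40.)-O)@A.T
        r=cv2.minAreaRect(np.float32(W))
        if -250<r[0][0]<20 and -420<r[0][1]<20 and min(r[1])>60:print(n,"plate",np.round(r[0],1),np.round(r[1],1),r[2]);print(cv2.boxPoints(r).round(1).tolist())
E
python3 - <<'E'
from pl import *
plate("side")
im=cv2.imread("pics/top0.png")
print("vee",((ray("top",[[459,210],[477,209],[488,243],[469,245]],64)-O)@A.T).round(1))
E
python3 go.py -52 -358 75 90
```

```text
side plate [ -56.5 -262.6] [120.1  95.8] 89.8419189453125
[[-104.5999984741211, -322.5], [-8.800000190734863, -322.79998779296875], [-8.399999618530273, -202.6999969482422], [-104.30000305175781, -202.39999389648438]]
vee [[ -54.8 -416.4]
 [ -50.1 -446.8]
 [-106.9 -467.3]
 [-113.3 -435.7]]
now fence [-142.9 -318.5] z 112.7 head -0.18 F fence [-0.46  0.98] -0.91 w 51.1 t 6.17
shift mm [90.7 39.2 38.5] turn [ 0.0063 -0.0073 -1.5739]
```

```bash
python3 -m handwheel '[[0.085,0.028,0,0,0,-1.573,0.2],[0.085,0.028,0,0,0,-1.573,0.2],[0.085,0.028,0,0,0,-1.573,0.2],[0.085,0.028,0,0,0,-1.573,0.2],[0.085,0.028,0,0,0,-1.573,0.2],[0.085,0.028,0,0,0,-1.573,0.2],[0.085,0.028,0,0,0,-1.573,0.2],[0.085,0.028,0,0,0,-1.573,0.2],[0.085,0.028,0,0,0,-1.573,0.2],[0.085,0.028,0,0,0,-1.573,0.2]]' | sed -n 2,4p;  python3 go.py -58 -347 31 90
```

```text
position: [616.3, -134.5, 108.3]
ee_rot: [0.743, 0.669, 0.0, -0.0]
contact_force: [-0.2, 0.3, 0.1]
now fence [ -60.3 -343.7] z 108.3 head 90.06 F fence [-0.26  0.24] 0.08 w 51.4 t 7.42
shift mm [-3.3  2.3 77.3] turn [ 0.0001 -0.0001  0.0011]
```

```bash
python3 -m handwheel '[[-0.004,0.002,0.03,0,0,0,0.2],[-0.004,0.002,0.06,0,0,0,0.2],[-0.004,0.002,0.075,0,0,0,0.2],[-0.004,0.002,0.077,0,0,0,0.2],[-0.004,0.002,0.077,0,0,0,0.2],[0.008,0.002,0.077,0,0,0,0.2],[0.018,0.002,0.077,0,0,0,0.2],[0.028,0.002,0.077,0,0,0,0.2],[0.038,0.002,0.077,0,0,0,0.2],[0.048,0.002,0.077,0,0,0,0.2]]' | sed -n 2,4p;  python3 go.py -58 -140 31 90
```

```text
position: [623.2, -86.6, 31.9]
ee_rot: [0.743, 0.67, 0.0, 0.0]
contact_force: [0.9, -2.5, 2.0]
now fence [ -58.5 -295.3] z 31.9 head 90.12 F fence [ 1.12 -2.42] 2.04 w 51.2 t 8.68
shift mm [155.3   0.8   0.9] turn [0.0002 0.     0.0021]
```

```bash
python3 -m handwheel '[[0.01,0,0,0,0,0,0.2],[0.02,0,0.0005,0,0,0,0.2],[0.03,0,0.001,0,0,0,0.2],[0.04,0,0.001,0,0,0,0.2],[0.05,0,0.001,0,0,0,0.2],[0.06,0,0.001,0,0,0,0.2],[0.07,0,0.001,0,0,0,0.2],[0.08,0,0.001,0,0,0,0.2],[0.09,0,0.001,0,0,0,0.2],[0.1,0,0.001,0,0,0,0.2]]' | sed -n 2,4p;  python3 -m handwheel '[[0.01,0,0,0,0,0,0.2],[0.02,0,0,0,0,0,0.2],[0.03,0,0,0,0,0,0.2],[0.04,0,0,0,0,0,0.2],[0.046,0,0,0,0,0,0.2],[0.05,0,0,0,0,0,0.2]]' | sed -n 2,4p; python3 go.py -58 -140 31 90;python3 - <<'E'
from pl import *
plate("side")
E
```

```text
position: [633.3, 12.9, 30.6]
ee_rot: [0.743, 0.67, -0.0, -0.0]
contact_force: [-0.6, -0.7, -0.6]
position: [638.6, 62.3, 30.8]
ee_rot: [0.743, 0.67, -0.0, -0.0]
contact_force: [0.3, -0.2, -0.3]
now fence [ -58.9 -145.6] z 30.8 head 90.12 F fence [ 0.36 -0.18] -0.3 w 51.4 t 10.68
shift mm [ 5.6  0.9 -0.2] turn [-0.      0.      0.0021]
side plate [-57.5 -75.8] [ 96.2 120.5] 0.12371376156806946
[[-105.80000305175781, -15.600000381469727], [-105.5, -136.10000610351562], [-9.300000190734863, -135.89999389648438], [-9.600000381469727, -15.399999618530273]]
```

```bash
python3 -m handwheel '[[0.004,0,0,0,0,0,0.2],[0.008,0,0,0,0,0,0.2],[0.011,0,0,0,0,0,0.2],[0.012,0,0,0,0,0,0.2]]' | sed -n 4p; python3 -m handwheel '[[0.001,0,0,0,0,0,0.2],[0.0015,0,0,0,0,0,0.2]]' | sed -n 4p; python3 go.py; python3 -m handwheel '[[0.001,0,0,0,0,0,0.2],[0.001,0,0,0,0,0,0.2]]' | sed -n 4p; python3 go.py
```

```text
contact_force: [0.3, -1.3, -0.1]
contact_force: [0.4, -1.6, 0.0]
now fence [ -58.8 -132.6] z 30.8 head 90.1 F fence [ 0.59 -1.52] 0.05 w 50.9 t 11.47
contact_force: [-0.2, -1.3, 1.1]
now fence [ -58.9 -131.5] z 30.8 head 90.11 F fence [-0.06 -1.3 ] 1.1 w 50.8 t 11.72
```

```bash
for i in 1; do python3 -m handwheel '[[0.0005,0,0,0,0,0,0.2],[0.001,0,0,0,0,0,0.2]]' | sed -n 4p; done; python3 go.py;  python3 -m handwheel '[[0.0005,0,0,0,0,0,0.2],[0.0005,0,0,0,0,0,0.2]]' | sed -n 4p; python3 go.py
```

```text
contact_force: [-0.4, -2.0, 1.7]
now fence [ -58.8 -130.6] z 30.8 head 90.11 F fence [-0.16 -2.02] 1.72 w 51.4 t 11.97
contact_force: [0.6, -3.7, 1.3]
now fence [ -58.9 -130.5] z 30.8 head 90.1 F fence [ 1.02 -3.61] 1.26 w 51.4 t 12.22
```

```bash
python3 -m handwheel '[[0.0005,0,0,0,0,0,0.2],[0.0005,0,0,0,0,0,0.2]]' | sed -n 4p; python3 go.py
```

```text
contact_force: [-0.2, -5.4, 2.1]
now fence [ -59.  -130.5] z 30.8 head 90.09 F fence [ 0.38 -5.35] 2.12 w 51.4 t 12.47
```

```bash
python3 -m handwheel '[[-0.008,0,0,0,0,0,0.2],[-0.02,0,0,0,0,0,0.2],[-0.02,0,-0.04,0,0,0,0.2],[-0.02,0,-0.085,0,0,0,0.2]]' | sed -n 4p; python3 go.py -138 -62 105 0
```

```text
contact_force: [1.2, -0.4, 0.4]
now fence [ -59.3 -150.2] z 115.7 head 90.08 F fence [ 1.26 -0.24] 0.41 w 51.2 t 12.97
shift mm [ 88.3 -78.5  10.8] turn [-1.2000e-03  2.0000e-03  1.5722e+00]
```

```bash
python3 -m handwheel '[[0.088,-0.078,0,0,0,1.572,0.2],[0.088,-0.078,0,0,0,1.572,0.2],[0.088,-0.078,0,0,0,1.572,0.2],[0.088,-0.078,0,0,0,1.572,0.2],[0.088,-0.078,0,0,0,1.572,0.2],[0.088,-0.078,0,0,0,1.572,0.2],[0.088,-0.078,0,0,0,1.572,0.2],[0.088,-0.078,0,0,0,1.572,0.2],[0.088,-0.078,0,0,0,1.572,0.2],[0.088,-0.078,0,0,0,1.572,0.2]]' | sed -n 4p; python3 go.py -138 -62 31 0
```

```text
contact_force: [0.5, -1.0, -0.7]
now fence [-137.   -61.9] z 115.7 head 0.09 F fence [ 0.58 -0.95] -0.74 w 51.4 t 14.22
shift mm [-1.   0.2 84.7] turn [-0.0005 -0.0001  0.0015]
```

```bash
python3 -m handwheel '[[-0.001,0,0.03,0,0,0.0015,0.2],[-0.001,0,0.06,0,0,0.0015,0.2],[-0.001,0,0.08,0,0,0.0015,0.2],[-0.001,0,0.084,0,0,0.0015,0.2],[-0.001,0,0.0845,0,0,0.0015,0.2],[0.008,0,0.0845,0,0,0.0015,0.2],[0.016,0,0.0845,0,0,0.0015,0.2],[0.021,0,0.0845,0,0,0.0015,0.2],[0.025,0,0.0845,0,0,0.0015,0.2],[0.026,0,0.0845,0,0,0.0015,0.2]]' | sed -n 4p; python3 go.py
```

```text
contact_force: [-2.2, 0.5, 2.0]
now fence [-111.2  -61.9] z 31.1 head -0.06 F fence [-2.26  0.26] 1.98 w 51.2 t 15.47
```

```bash
python3 -m handwheel '[[0.001,0,0,0,0,0,0.2],[0.002,0,0,0,0,0,0.2]]' | sed -n 4p; python3 -m handwheel '[[0.0005,0,0,0,0,0,0.2],[0.001,0,0,0,0,0,0.2]]' | sed -n 4p; python3 go.py; python3 -m handwheel '[[0.0005,0,0,0,0,0,0.2],[0.001,0,0,0,0,0,0.2]]' | sed -n 4p; python3 go.py
```

```text
contact_force: [-1.0, -0.7, -0.2]
contact_force: [-1.2, -0.3, 0.3]
now fence [-108.   -61.7] z 31.2 head -0.04 F fence [-1.13 -0.44] 0.3 w 51.2 t 15.97
contact_force: [-2.0, -0.2, -0.6]
now fence [-106.9  -61.6] z 31.2 head -0.04 F fence [-2.01 -0.39] -0.56 w 51.1 t 16.23
```

```bash
python3 -m handwheel '[[0.0005,0,0,0,0,0,0.2],[0.0005,0,0,0,0,0,0.2]]' | sed -n 4p; python3 go.py
```

```text
contact_force: [-1.0, 0.0, -0.5]
now fence [-106.4  -61.6] z 31.2 head -0.05 F fence [-1.03 -0.06] -0.54 w 51.1 t 16.48
```

```bash
python3 -m handwheel '[[0.0005,0,0,0,0,0,0.2],[0.001,0,0,0,0,0,0.2]]' | sed -n 4p; python3 go.py
```

```text
contact_force: [-3.5, 0.9, 0.7]
now fence [-105.9  -61.8] z 31.2 head -0.05 F fence [-3.58  0.51] 0.66 w 51.2 t 16.73
```

```bash
python3 -m handwheel '[[0.0005,0,0,0,0,0,0.2],[0.0005,0,0,0,0,0,0.2]]' | sed -n 4p; python3 go.py
```

```text
contact_force: [-5.2, 0.8, 2.0]
now fence [-105.8  -61.8] z 31.2 head -0.05 F fence [-5.21  0.26] 2.01 w 51.1 t 16.98
```

```bash
python3 -m handwheel '[[0.0005,0,0,0,0,0,0.2],[0.0005,0,0,0,0,0,0.2]]' | sed -n 4p; python3 go.py
```

```text
contact_force: [-6.3, 2.5, 2.4]
now fence [-105.8  -61.8] z 31.2 head -0.05 F fence [-6.48  1.8 ] 2.43 w 51.4 t 17.23
```

```bash
python3 -m handwheel '[[0.0004,0,0,0,0,0,0.2],[0.0004,0,0,0,0,0,0.2]]' | sed -n 4p; python3 go.py;python3 -m handwheel '[[-0.01,0,0,0,0,0,0.2],[-0.025,0,0,0,0,0,0.2],[-0.025,0,-0.04,0,0,0,0.2],[-0.025,0,-0.085,0,0,0,0.2]]' | sed -n 4p; python3 go.py -56 -150 115 90
```

```text
contact_force: [-7.4, 1.6, 4.6]
now fence [-105.7  -61.9] z 31.2 head -0.05 F fence [-7.53  0.86] 4.63 w 51.3 t 17.48
contact_force: [1.2, 1.1, 0.8]
now fence [-129.9  -61.9] z 116.7 head -0.02 F fence [1.07 1.17] 0.75 w 51.5 t 17.98
shift mm [73.9 88.1  1.7] turn [ 2.0000e-04  1.3000e-03 -1.5711e+00]
```

```bash
python3 -m handwheel '[[0.074,0.088,0,0,0,-1.571,0.2],[0.074,0.088,0,0,0,-1.571,0.2],[0.074,0.088,0,0,0,-1.571,0.2],[0.074,0.088,0,0,0,-1.571,0.2],[0.074,0.088,0,0,0,-1.571,0.2],[0.074,0.088,0,0,0,-1.571,0.2],[0.074,0.088,0,0,0,-1.571,0.2],[0.074,0.088,0,0,0,-1.571,0.2],[0.074,0.088,0,0,0,-1.571,0.2],[0.074,0.088,0,0,0,-1.571,0.2]]' | sed -n 4p; python3 go.py -55 -150 31 90
```

```text
contact_force: [-0.5, 0.1, 0.3]
now fence [ -55.4 -149.6] z 116.4 head 89.92 F fence [-0.5   0.05] 0.26 w 51.2 t 19.23
shift mm [-0.4  0.3 85.4] turn [ 0.0008 -0.0002 -0.0015]
```

Contact is expected near y = -130.5 (19 mm ahead).

```bash
python3 -m handwheel '[[0,0,0.03,0,0,-0.0015,0.2],[0,0,0.06,0,0,-0.0015,0.2],[0,0,0.08,0,0,-0.0015,0.2],[0,0,0.085,0,0,-0.0015,0.2],[0,0,0.085,0,0,-0.0015,0.2],[0.008,0,0.085,0,0,-0.0015,0.2],[0.014,0,0.085,0,0,-0.0015,0.2],[0.017,0,0.085,0,0,-0.0015,0.2],[0.018,0,0.085,0,0,-0.0015,0.2],[0.018,0,0.085,0,0,-0.0015,0.2]]' | sed -n 4p; python3 go.py;python3 -m handwheel '[[0.0005,0,0,0,0,0,0.2],[0.001,0,0,0,0,0,0.2],[0.001,0,0,0,0,0,0.2]]' | sed -n 4p; python3 go.py;
```

```text
contact_force: [-0.4, 0.1, -0.4]
now fence [ -55.2 -131.7] z 31.3 head 90.06 F fence [-0.41  0.08] -0.38 w 51.2 t 20.48
contact_force: [-0.4, -0.1, -0.1]
now fence [ -55.1 -130.8] z 31.3 head 90.05 F fence [-0.38 -0.11] -0.07 w 51.5 t 20.85
```

```bash
python3 -m handwheel '[[0.0005,0,0,0,0,0,0.2],[0.0008,0,0,0,0,0,0.2],[0.0008,0,0,0,0,0,0.2]]' | sed -n 4p; python3 go.py
```

```text
contact_force: [-0.2, -3.1, 1.0]
now fence [ -55.3 -130.5] z 31.2 head 90.04 F fence [ 0.09 -3.12] 1.0 w 51.4 t 21.23
```

```bash
python3 -m handwheel '[[0.0005,0,0,0,0,0,0.2],[0.0007,0,0,0,0,0,0.2],[0.0007,0,0,0,0,0,0.2]]' | sed -n 4p
```

```text
contact_force: [1.4, -5.9, 0.4]
```

```bash
python3 -m handwheel '[[0.0005,0,0,0,0,0,0.2],[0.0007,0,0,0,0,0,0.2],[0.0007,0,0,0,0,0,0.2]]' | sed -n 4p;python3 go.py
```

```text
contact_force: [0.8, -8.0, -0.4]
now fence [ -55.3 -130.4] z 31.2 head 90.02 F fence [ 1.65 -7.88] -0.37 w 51.0 t 21.98
```

```bash
python3 -m handwheel '[[-0.01,0,0,0,0,0,0.2],[-0.025,0,0,0,0,0,0.2],[-0.025,0,-0.04,0,0,0,0.2],[-0.025,0,-0.085,0,0,0,0.2]]' | sed -n 4p; python3 go.py -265 -61 115 0
```

```text
contact_force: [1.5, 0.4, 0.7]
now fence [ -55.7 -154.3] z 116.3 head 90.02 F fence [1.43 0.58] 0.69 w 51.3 t 22.48
shift mm [  93.3 -209.3    1.7] turn [-1.3000e-03  1.9000e-03  1.5711e+00]
```

```bash
python3 -m handwheel '[[0,-0.06,0,0,0,0.2,-1],[0.093,-0.209,0,0,0,1.571,-1],[0.093,-0.209,0,0,0,1.571,-1],[0.093,-0.209,0,0,0,1.571,-1],[0.093,-0.209,0,0,0,1.571,-1],[0.093,-0.209,0,0,0,1.571,-1],[0.093,-0.209,0,0,0,1.571,-1],[0.093,-0.209,0,0,0,1.571,-1],[0.093,-0.209,0,0,0,1.571,-1],[0.093,-0.209,0,0,0,1.571,-1]]' | sed -n 4p; python3 go.py -265 -60 58 0;python3 - <<'E'
from pl import *
plate("side");plate("top")
im,_=get_image("side");cv2.imwrite("pics/s4.png",cv2.resize(im[180:400,130:450],None,fx=2.4,fy=2.4))
E
```

```text
contact_force: [0.6, -1.1, 1.0]
now fence [-264.2  -60.9] z 116.4 head 0.11 F fence [ 0.7  -1.07] 0.97 w 0.1 t 23.73
shift mm [-0.8 -0.8 58.4] turn [-0.0008 -0.0003  0.0019]
side plate [-72.1 -52.8] [135.  145.5] 89.87921142578125
[[-144.89999389648438, -120.19999694824219], [0.6000000238418579, -120.5], [0.800000011920929, 14.5], [-144.6999969482422, 14.800000190734863]]
top plate [-47.8 -60. ] [ 94.8 119.3] 0.11126693338155746
[[-95.30000305175781, -0.5], [-95.0999984741211, -119.80000305175781], [-0.30000001192092896, -119.5999984741211], [-0.6000000238418579, -0.30000001192092896]]
```

View pics/s4.png

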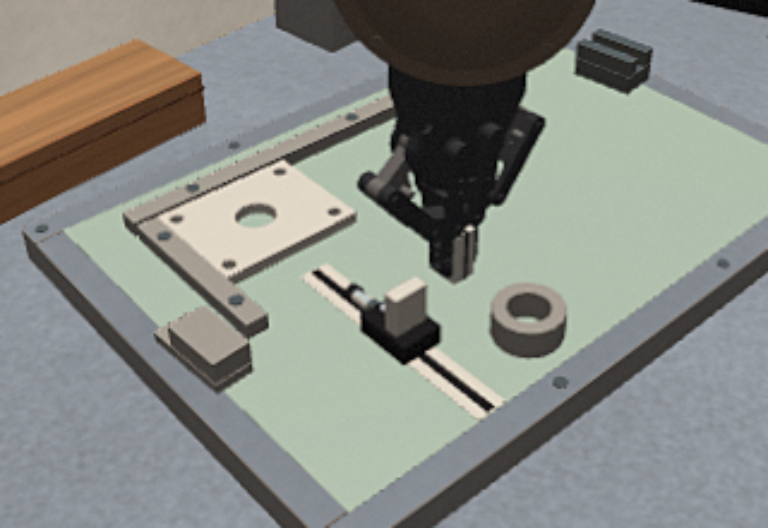

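The plate sits in the corner, flush with both rails (edges along crop (130,215)-(285,160)). The bystanders haven't moved, and the shut fingers hang behind the clamp at crop (455,265). Now the clamp.

```bash
python3 -m handwheel '[[-0.001,-0.001,0.03,0,0,0.002,-1],[-0.001,-0.001,0.055,0,0,0.002,-1],[-0.001,-0.001,0.058,0,0,0.002,-1],[-0.001,-0.001,0.058,0,0,0.002,-1],[0.008,-0.001,0.058,0,0,0.002,-1],[0.016,-0.001,0.058,0,0,0.002,-1],[0.022,-0.001,0.058,0,0,0.002,-1],[0.026,-0.001,0.058,0,0,0.002,-1],[0.03,-0.001,0.058,0,0,0.002,-1],[0.034,-0.001,0.058,0,0,0.002,-1]]' | sed -n 4p; python3 go.py -170 -60 58 0
```

```text
contact_force: [-5.3, 2.8, 2.4]
now fence [-231.7  -60.2] z 58.0 head -0.1 F fence [-5.53  2.28] 2.43 w 0.1 t 25.12
shift mm [61.7 -0.3 -0.2] turn [ 0.0014  0.0033 -0.0018]
```

```bash
python3 -m handwheel '[[0.007,0,0,0,0,0,-1],[0.014,0,0,0,0,0,-1],[0.021,0,0,0,0,0,-1],[0.028,0,0,0,0,0,-1],[0.035,0,0,0,0,0,-1],[0.042,0,0,0,0,0,-1],[0.047,0,0,0,0,0,-1],[0.051,0,0,0,0,0,-1],[0.053,0,0,0,0,0,-1],[0.053,0,0,0,0,0,-1]]' | sed -n 4p; python3 go.py -170 -60 58 0;python3 - <<'E'
from pl import *
im,_=get_image("side");cv2.imwrite("pics/s5.png",cv2.resize(im[230:350,190:330],None,fx=5,fy=5,interpolation=cv2.INTER_CUBIC))
E
```

```text
contact_force: [-4.1, 1.6, 3.0]
now fence [-178.7  -60.2] z 58.0 head -0.09 F fence [-4.25  1.2 ] 2.97 w 0.1 t 26.38
shift mm [ 8.7 -0.2 -0. ] turn [ 0.0013  0.0032 -0.0016]
```

View pics/s5.png

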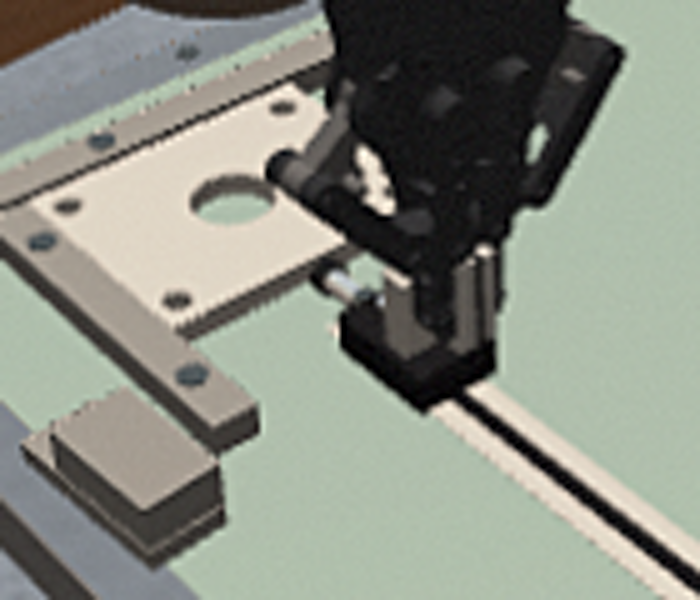

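The plunger nose, at crop (325,275), is a few mm short of the plate's front edge, as computed (8 mm). I expect to end at TCP x ≈ -162.8.

```bash
for k in 1; do python3 -m handwheel '[[0.003,0,0,0,0,0,-1],[0.006,0,0,0,0,0,-1]]'|sed -n 4p; python3 go.py|cut -c1-90; python3 -m handwheel '[[0.002,0,0,0,0,0,-1],[0.004,0,0,0,0,0,-1]]'|sed -n 4p; python3 go.py|cut -c1-90; python3 -m handwheel '[[0.002,0,0,0,0,0,-1],[0.004,0,0,0,0,0,-1]]'|sed -n 4p; python3 go.py|cut -c1-90; done
```

```text
contact_force: [-5.6, 2.1, 4.1]
now fence [-172.9  -60.2] z 58.0 head -0.08 F fence [-5.74  1.47] 4.07 w 0.1 t 26.68
contact_force: [-5.8, 3.2, 4.2]
now fence [-169.   -60.2] z 58.0 head -0.09 F fence [-6.12  2.62] 4.16 w 0.4 t 26.93
contact_force: [-7.3, 3.0, 5.4]
now fence [-165.3  -60.2] z 58.0 head -0.09 F fence [-7.56  2.18] 5.41 w -0.5 t 27.18
```

```bash
python3 - <<'E'
from pl import *
im,_=get_image("side");cv2.imwrite("pics/s6.png",cv2.resize(im[250:320,230:310],None,fx=8,fy=8,interpolation=cv2.INTER_CUBIC))
E
```

```text
(no output)
```

View pics/s6.png

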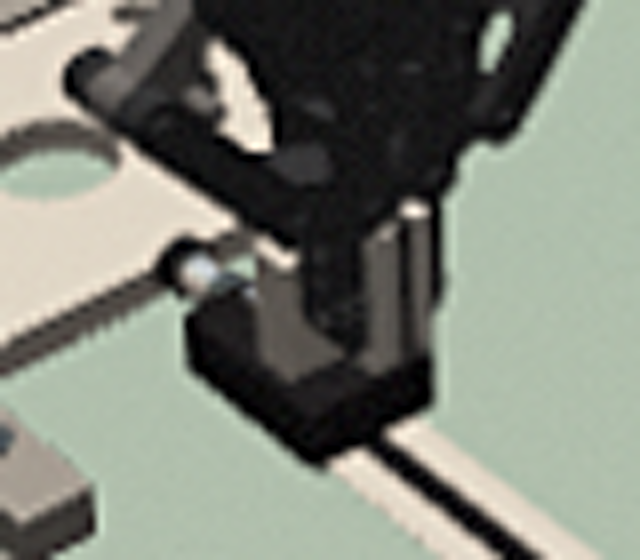

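The rubber nose at crop (180,262) is against the plate's edge and the pin is partly in. Force is rising as expected, so 2.5 mm remain.

```bash
python3 -m handwheel '[[0.0015,0,0,0,0,0,-1],[0.0025,0,0,0,0,0,-1],[0.0025,0,0,0,0,0,-1]]'|sed -n 4p; python3 go.py; python3 -m handwheel '[[-0.01,0,0,0,0,0,-1],[-0.03,0,0,0,0,0,-1],[-0.03,0,-0.06,0,0,0,-1],[-0.06,0,-0.12,0,0,0,-1],[-0.1,0.06,-0.15,0,0,0,-1],[-0.11,0.12,-0.15,0,0,0,-1],[-0.11,0.18,-0.15,0,0,0,-1],[-0.11,0.24,-0.15,0,0,0,-1],[-0.11,0.24,-0.15,0,0,0,-1]]'|sed -n 4p; python3 - <<'E'
from pl import *
for n in("top","side"):
    im,_=get_image(n);cv2.imwrite(f"pics/{n}7.png",im)
plate("top")
im=cv2.imread("pics/top7.png")
a=cv2.resize(im[190:310,215:275],None,fx=5,fy=5,interpolation=cv2.INTER_CUBIC);b=cv2.resize(cv2.imread("pics/side7.png")[240:340,210:300],(480,533),interpolation=cv2.INTER_CUBIC)
o=np.zeros((600,780,3),np.uint8);o[:,:300]=a;o[:533,300:]=b;cv2.imwrite("pics/f.png",o)
E
```

```text
contact_force: [-8.0, 3.2, 4.7]
now fence [-162.9  -60.2] z 58.0 head -0.09 F fence [-8.31  2.35] 4.69 w 0.1 t 27.6
contact_force: [0.0, -0.0, -0.4]
top plate [-48.2 -59.9] [ 94.3 119. ] 0.24092091619968414
[[-95.5999984741211, -0.699999988079071], [-95.0999984741211, -119.5999984741211], [-0.800000011920929, -119.19999694824219], [-1.2999999523162842, -0.30000001192092896]]
```

View pics/f.png

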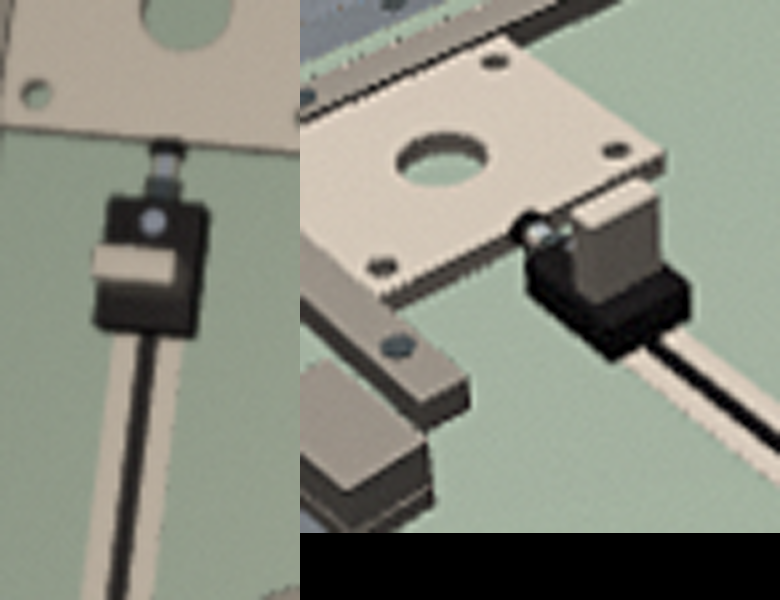

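The nose at crop (165,150) rests on the plate's edge and the plate is still home. I'll check the tab position.

```bash
python3 - <<'E'
from pl import *
q=lambda n,u,z:((ray(n,[u],z)-O)@A.T).round(1)
print(q("top",[215+134/5-.4,190+264/5-.4],79),"front of block",q("top",[215+158/5-.4,190+198/5-.4],48))
k=90/480
print("side tab",q("side",[210+(617-300)*k-.4,240+205*k-.4],79))
E
python3 go.py
```

```text
[[-147.2  -60.7]] front of block [[-118.3  -60.5]]
side tab [[-149.   -59.6]]
now fence [-270.9 -299.7] z 208.3 head -0.13 F fence [-0.51  0.32] 0.53 w 0.3 t 28.88
```

```bash
python3 -c "
from bench import job_done
print(job_done())"
```

```text
the job is handed in; nothing more can be done
None
```

The plate lies flush in the fence corner, pressed home at about 8 N on each rail. The clamp is pushed up so its plunger is in about 8 mm, half way by tab position (-147 mm), and the arm is clear. I handed the job in at about 29 s and no verdict came back.

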